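# Load cover plates on a slide pallet, mark them and pass them on

## Robot

A 6-joint arm with a two-finger parallel gripper is mounted at the origin on the work surface. World frame = base frame: x ahead of the robot, y to its left, z up, the work surface at z = 0. Lengths are in mm, angles in rad, forces in N, time in s.
With the tool pointing down it reaches from about 275 to 750 mm from the base axis. Payload 10.2 kg.
Tool frame: the origin (TCP) lies midway between the tips of the shut fingers; the grasp point (between the pads) lies 19 mm behind it; z points along the fingers, y is the line along which they close (so a half turn about z gives the same grasp; the last joint's range is limited). The gripper opens to 85 mm and grips with 20 to 120 N. Pads are 22 mm wide; open, the fingers measure 114 mm over their backs; the gripper's body (76 mm by 85 mm) begins 54 mm behind the grasp point. The pads swing forward as they close: fully open they stand 13 mm farther back than shut.
Start: joints at [1.109, 0.313, 1.498, -0, 1.331, -0.223], TCP at [124.194, 510.105, 231.294] pointing down, gripper open.
Joint ranges: [-2.94, 2.94], [-0.97, 2.17], [0.19, 2.56], [-1.23, 4.37], [0.02, 3.11], [-2.88, 2.88]. Speed limits (rad/s): [2.39, 2.39, 3.01, 3.14, 3.14, 3.14].

## Interface

Orientations are given as a unit quaternion [w, x, y, z].
In Python, from rig import ctrl, capture, camera_info gives the robot as it stands.
- The arm moves only by the tool apply_moves, never from a script. Its argument "targets" is a list of rows, each a list of 3 entries, a list of its own where there are three numbers: the finger opening in mm, from 0 to 85.4, then the shift along the world's x, y, z in mm, then the turn, a rotation vector about the world's x, y, z in degrees. In form: [[grip, [dx, dy, dz], [rx, ry, rz]], ...]. A call has 1 to 20 rows; each row is the pose to reach, as a shift and turn from the pose commanded when the call began; what a row does not reach only later rows make up. A row lasts 1/10 s, in which the tool goes at most 50 mm and 8.59 degrees, less where a joint would pass 70% of its speed; a pose out of reach is approached as far as the arm can. A call with a gripper value outside its range is refused whole. The fingers move at their own pace and stop on an object; "squeeze" is the grip in N (left out, the last holds). Time passes only in rows, so rows that repeat a pose let the fingers close. It gives the time, the measured TCP pose, the force, the opening and the grip force at its end, in the units of the state.
- ctrl.sense(): the state, without advancing time (a new reading comes with each control period).
- capture(name): name is "side" or "top" or "wrist"; returns (picture, depth): 384x512x3 uint8, blue, green, red; 384x512 float32, mm along the optical axis (not along the pixel's ray), 0 where there is no reading.
- camera_info(name): a dict with "vfov" (degrees; the focal length in pixels is half the picture's height over the tangent of half this angle, whatever the lens; pixels are square), "cx", "cy" (the principal point, pixels), "k1" (the pictures are not rectified: a ray, as slopes to the right and down, at radius r is drawn at 1 + k1 r^2 times it, then the intrinsics apply), "extrinsics" (4x4, takes a point from camera to world coordinates). Camera axes: x right, y down, z forward; pixel columns grow to the right and rows downward; lengths in mm; the calibration is good to about 2 mm. A picture is of the moment at which its call begins: read the wrist's pose just before it. camera_info takes no time and is no camera call; for the wrist camera it gives the pose at the moment of the call.
- ctrl.finish_job(): hands the job in; it is judged then, once.
The state is a dict: "time_s": time; "joints": joint angles; "dq": joint speeds; "tau": joint torques, N m; "eef_pos": TCP position; "ee_rot": TCP orientation; "force": force on the tool from outside, world axes, zero at the start; "wrist_torque": the same for the moment, N m; "grip_width": opening from 0.0 (shut) to 1.0 (fully open); "grip_force": force on a finger pad.
Only numpy, scipy, OpenCV 4.12 (cv2) and the standard library are available. Lean on these libraries where they do the work, as an engineer would, in place of code of your own. Each camera call takes 0.05 s, during which the arm holds its last target. There are 200 camera calls.

## Task

Bring the empty pallet along its rail back to the load station (white), put every cover plate from the black mat into a nest of its own on the pallet and push it square and flush into the corner of the cross fence. Then push the pallet along to click in at the marking station (yellow), press the green start button, and push the pallet on until it clicks in at the outfeed station (green), with every plate still flush in its corner. Do not hit the marker.

Things in the scene. Friction and masses are not known exactly. Their poses are not given: they have to be found in the camera images.
- pallet (a joint): pallet position along its rail, m: 0 in the load detent (white tabs), 0.19 marking (yellow), 0.38 outfeed (green); grows along the slide's +y (robot's left); ends at -0.03 and 0.425. Runs freely (1.5 N). At a station a spring ball drops between two brass humps: met 20 mm before it, 10 to 12 N to ride over, snaps in over the last 8 mm, centred and held as firmly
- handle (a point): centre of the top of the pallet's handle, an upright black post 20 mm in diameter, rising 62 mm above the red tongue (level with the deck) at the robot's side of the pallet; top 112 mm above the bench, 132 mm from the pallet's centre towards the robot. Push it sideways along the rail or pinch it from above. Axes as the pallet's
- pallet_center (a point): centre of the top of the pallet's aluminium deck (160 x 160 mm, 50 mm above the bench), where two dark fence bars cross (8 mm wide, 14 mm high, nearly as long as the deck), parting it into four nests open to the outside. Axes: x across the rail away from the robot, y along it towards outfeed, z up. A red pointer on its far edge shows the station
- nest_a (a point): the near right of the pallet's four nests: where the centre of a plate's underside is when it lies on the deck flush in that fence corner, its 60 mm side along the rail. Axes as the pallet's: 26 mm nearer the robot and 34 mm towards the load end from the pallet's centre
- nest_b (a point): the near left of the pallet's four nests: where the centre of a plate's underside is when it lies on the deck flush in that fence corner, its 60 mm side along the rail. Axes as the pallet's: 26 mm nearer the robot and 34 mm towards the outfeed end from the pallet's centre
- nest_c (a point): the far right of the pallet's four nests: where the centre of a plate's underside is when it lies on the deck flush in that fence corner, its 60 mm side along the rail. Axes as the pallet's: 26 mm farther and 34 mm towards the load end from the pallet's centre
- nest_d (a point): the far left of the pallet's four nests: where the centre of a plate's underside is when it lies on the deck flush in that fence corner, its 60 mm side along the rail. Axes as the pallet's: 26 mm farther and 34 mm towards the outfeed end from the pallet's centre
- plate1: a ground steel cover plate lying flat, 44 mm along its x, 60 mm along its y, 10 mm thick, four 6 mm screw-hole marks near its corners, about 0.2 kg; the origin is the centre of its underside, z up. Two to four of the four plates are there; absent ones read None.
- plate2: a ground steel cover plate lying flat, 44 mm along its x, 60 mm along its y, 10 mm thick, four 6 mm screw-hole marks near its corners, about 0.2 kg; the origin is the centre of its underside, z up. Two to four of the four plates are there; absent ones read None.
- plate3: a ground steel cover plate lying flat, 44 mm along its x, 60 mm along its y, 10 mm thick, four 6 mm screw-hole marks near its corners, about 0.2 kg; the origin is the centre of its underside, z up. Two to four of the four plates are there; absent ones read None.
- plate4: a ground steel cover plate lying flat, 44 mm along its x, 60 mm along its y, 10 mm thick, four 6 mm screw-hole marks near its corners, about 0.2 kg; the origin is the centre of its underside, z up. Two to four of the four plates are there; absent ones read None.
- mat: black rubber mat, 190 (x) x 180 (y) x 3 mm, fixed on the bench at the robot's right; the plates start on it; origin at the centre of its underside, 3 mm below its top
- slide: the fixed rail slide: grey base plate 210 x 590 mm, two steel guide rails; origin on the bench below the pallet's centre at the load station; +y runs along the rail to marking and outfeed (190 mm apart), x across it away from the robot. Coloured tabs beside and between the rails show the stations
- st_load (a point): load station: a point on the rail's centre line at deck height (50 mm above the bench), where point pallet_center is when the pallet is in the load detent (white tabs); axes as the slide's
- st_mark (a point): marking station (yellow tabs): the same for the marking detent, below the marker's stylus
- st_out (a point): outfeed station (green tabs): the same for the outfeed detent
- marker: dot-peen marker fixed to the slide at the marking station: column 40 x 44 mm, 0.24 m high, 175 mm behind the rail's centre line; a grey arm carries a blue head 60 x 60 mm over the centre line, its underside 140 mm and its stylus tip 108 mm above the bench. The origin is the slide's own, 190 mm short of the head along the slide's y
- start (a joint): travel of the green start button: 0 released, 0.006 m fully down (5 N); it counts as pressed beyond 0.004 and springs back
- start_top (a point): centre of the top of the green start button, 30 mm in diameter, facing up, about 58 mm above the bench on a low grey control box (60 x 70 x 40 mm) beside the mat
Not all that is in view belongs to the job. What is shaped like the plate2 but brown is not meant. Leave any brown look-alike of the plate1 alone.

How it is judged (in metres and radians):
On the way, in this order (a step that is already met when the one before it is completed fails the run):
1. the pallet is in the load detent (value of joint pallet between -0.003 and 0.003 m and velocity of joint pallet between -0.01 and 0.01 m/s), for 0.2 s.
2. at the load station, every plate is flush in a nest of its own (all of step 1 and ((distance between plate1 and nest_a below 0.003 m and angle between the x axis of plate1 and the x axis of nest_a, either way round below 0.035 rad) or (distance between plate1 and nest_b below 0.003 m and angle between the x axis of plate1 and the x axis of nest_b, either way round below 0.035 rad) or (distance between plate1 and nest_c below 0.003 m and angle between the x axis of plate1 and the x axis of nest_c, either way round below 0.035 rad) or (distance between plate1 and nest_d below 0.003 m and angle between the x axis of plate1 and the x axis of nest_d, either way round below 0.035 rad)) and ((distance between plate2 and nest_a below 0.003 m and angle between the x axis of plate2 and the x axis of nest_a, either way round below 0.035 rad) or (distance between plate2 and nest_b below 0.003 m and angle between the x axis of plate2 and the x axis of nest_b, either way round below 0.035 rad) or (distance between plate2 and nest_c below 0.003 m and angle between the x axis of plate2 and the x axis of nest_c, either way round below 0.035 rad) or (distance between plate2 and nest_d below 0.003 m and angle between the x axis of plate2 and the x axis of nest_d, either way round below 0.035 rad)) and ((distance between plate3 and nest_a below 0.003 m and angle between the x axis of plate3 and the x axis of nest_a, either way round below 0.035 rad) or (distance between plate3 and nest_b below 0.003 m and angle between the x axis of plate3 and the x axis of nest_b, either way round below 0.035 rad) or (distance between plate3 and nest_c below 0.003 m and angle between the x axis of plate3 and the x axis of nest_c, either way round below 0.035 rad) or (distance between plate3 and nest_d below 0.003 m and angle between the x axis of plate3 and the x axis of nest_d, either way round below 0.035 rad)) and ((distance between plate4 and nest_a below 0.003 m and angle between the x axis of plate4 and the x axis of nest_a, either way round below 0.035 rad) or (distance between plate4 and nest_b below 0.003 m and angle between the x axis of plate4 and the x axis of nest_b, either way round below 0.035 rad) or (distance between plate4 and nest_c below 0.003 m and angle between the x axis of plate4 and the x axis of nest_c, either way round below 0.035 rad) or (distance between plate4 and nest_d below 0.003 m and angle between the x axis of plate4 and the x axis of nest_d, either way round below 0.035 rad))), for 0.3 s.
3. the pallet is in the marking detent with every plate flush (value of joint pallet between 0.187 and 0.193 m and velocity of joint pallet between -0.01 and 0.01 m/s and ((distance between plate1 and nest_a below 0.003 m and angle between the x axis of plate1 and the x axis of nest_a, either way round below 0.035 rad) or (distance between plate1 and nest_b below 0.003 m and angle between the x axis of plate1 and the x axis of nest_b, either way round below 0.035 rad) or (distance between plate1 and nest_c below 0.003 m and angle between the x axis of plate1 and the x axis of nest_c, either way round below 0.035 rad) or (distance between plate1 and nest_d below 0.003 m and angle between the x axis of plate1 and the x axis of nest_d, either way round below 0.035 rad)) and ((distance between plate2 and nest_a below 0.003 m and angle between the x axis of plate2 and the x axis of nest_a, either way round below 0.035 rad) or (distance between plate2 and nest_b below 0.003 m and angle between the x axis of plate2 and the x axis of nest_b, either way round below 0.035 rad) or (distance between plate2 and nest_c below 0.003 m and angle between the x axis of plate2 and the x axis of nest_c, either way round below 0.035 rad) or (distance between plate2 and nest_d below 0.003 m and angle between the x axis of plate2 and the x axis of nest_d, either way round below 0.035 rad)) and ((distance between plate3 and nest_a below 0.003 m and angle between the x axis of plate3 and the x axis of nest_a, either way round below 0.035 rad) or (distance between plate3 and nest_b below 0.003 m and angle between the x axis of plate3 and the x axis of nest_b, either way round below 0.035 rad) or (distance between plate3 and nest_c below 0.003 m and angle between the x axis of plate3 and the x axis of nest_c, either way round below 0.035 rad) or (distance between plate3 and nest_d below 0.003 m and angle between the x axis of plate3 and the x axis of nest_d, either way round below 0.035 rad)) and ((distance between plate4 and nest_a below 0.003 m and angle between the x axis of plate4 and the x axis of nest_a, either way round below 0.035 rad) or (distance between plate4 and nest_b below 0.003 m and angle between the x axis of plate4 and the x axis of nest_b, either way round below 0.035 rad) or (distance between plate4 and nest_c below 0.003 m and angle between the x axis of plate4 and the x axis of nest_c, either way round below 0.035 rad) or (distance between plate4 and nest_d below 0.003 m and angle between the x axis of plate4 and the x axis of nest_d, either way round below 0.035 rad))), for 0.2 s.
4. the start button is pressed while the pallet is in the marking detent (value of joint pallet between 0.187 and 0.193 m and velocity of joint pallet between -0.01 and 0.01 m/s and value of joint start above 0.004 m), for 0.05 s.
At the end, for the whole second after the job is handed in: the pallet stands in the outfeed detent (within 3 mm), every plate present lies at rest on the deck within 3 mm of the flush place of a nest and square to the fence within 0.035 rad (2 degrees), and the start button is released (value of joint pallet between 0.377 and 0.383 m and velocity of joint pallet between -0.01 and 0.01 m/s and ((distance between plate1 and nest_a below 0.003 m and angle between the x axis of plate1 and the x axis of nest_a, either way round below 0.035 rad) or (distance between plate1 and nest_b below 0.003 m and angle between the x axis of plate1 and the x axis of nest_b, either way round below 0.035 rad) or (distance between plate1 and nest_c below 0.003 m and angle between the x axis of plate1 and the x axis of nest_c, either way round below 0.035 rad) or (distance between plate1 and nest_d below 0.003 m and angle between the x axis of plate1 and the x axis of nest_d, either way round below 0.035 rad)) and ((distance between plate2 and nest_a below 0.003 m and angle between the x axis of plate2 and the x axis of nest_a, either way round below 0.035 rad) or (distance between plate2 and nest_b below 0.003 m and angle between the x axis of plate2 and the x axis of nest_b, either way round below 0.035 rad) or (distance between plate2 and nest_c below 0.003 m and angle between the x axis of plate2 and the x axis of nest_c, either way round below 0.035 rad) or (distance between plate2 and nest_d below 0.003 m and angle between the x axis of plate2 and the x axis of nest_d, either way round below 0.035 rad)) and ((distance between plate3 and nest_a below 0.003 m and angle between the x axis of plate3 and the x axis of nest_a, either way round below 0.035 rad) or (distance between plate3 and nest_b below 0.003 m and angle between the x axis of plate3 and the x axis of nest_b, either way round below 0.035 rad) or (distance between plate3 and nest_c below 0.003 m and angle between the x axis of plate3 and the x axis of nest_c, either way round below 0.035 rad) or (distance between plate3 and nest_d below 0.003 m and angle between the x axis of plate3 and the x axis of nest_d, either way round below 0.035 rad)) and ((distance between plate4 and nest_a below 0.003 m and angle between the x axis of plate4 and the x axis of nest_a, either way round below 0.035 rad) or (distance between plate4 and nest_b below 0.003 m and angle between the x axis of plate4 and the x axis of nest_b, either way round below 0.035 rad) or (distance between plate4 and nest_c below 0.003 m and angle between the x axis of plate4 and the x axis of nest_c, either way round below 0.035 rad) or (distance between plate4 and nest_d below 0.003 m and angle between the x axis of plate4 and the x axis of nest_d, either way round below 0.035 rad)) and linear speed of each of plate1, plate2, plate3, plate4 below 0.01 m/s and value of joint start below 0.002 m); the robot touches nothing.
It fails at once if the marker is hit with more than 15 N (contact force between marker and anything else above 15 N).
Of plate1, plate2, plate3, plate4 only 2 to 4 are there at a start; the rules pass over those that are not, and their reading is None.
At some moment in a run one of plate1, plate2, plate3, plate4 may be knocked a few centimetres aside while the robot is not near it.
It also fails if it takes over 210 s, if anything falls off the work surface, if the arm or the gripper's body presses on something with over 40 N, if the wrist force passes 120 N, or if a joint passes its speed limit or range.

## Working session

There is one attempt and no reset: what is moved stays moved. The work goes in short steps, Python scripts to look and compute and a tool call to move; the robot and the scene stay as the last step left them, time stands still between calls to the robot, and variables do not carry over. Pictures are saved under pics/ and viewed, at most 14 in all, crops included, and the job is handed in when it is done.

Besides the shell and the picture viewer there is one more tool, called as a command line: name --argument value ..., lists and objects as JSON in quotes. apply_moves: Moves the arm, as the interface text tells. Its arguments: {"type":"object","properties":{"targets":{"type":"array","items":{"type":"array"}},"squeeze":{"type":"number"}},"required":["targets"]}

```bash
mkdir -p pics; cat > h.py <<'E'
import numpy as np, cv2
from rig import ctrl, capture, camera_info
def cam(n):
    i=camera_info(n); f=192/np.tan(np.radians(i['vfov'])/2); return i,f
def ray(i,f,px):
    px=np.atleast_2d(px).astype(float)
    K=np.array([[f,0,i['cx']],[0,f,i['cy']],[0,0,1]])
    d=(px-[i['cx'],i['cy']])/f; u=d.copy()
    for _ in range(20): u=d/(1+i['k1']*(u**2).sum(1,keepdims=True))
    E=np.array(i['extrinsics']); r=np.c_[u,np.ones(len(u))]
    return E[:3,3], r@E[:3,:3].T
def onz(i,f,px,z):
    o,r=ray(i,f,px); return o+r*((z-o[2])/r[:,2:3])
E
python3 - <<'E'
from h import *
for n in ('top','side','wrist'):
    i=camera_info(n); im,d=capture(n); cv2.imwrite(f'pics/{n}0.png',im); np.savez(f'{n}0.npz',im=im,d=d)
    print(n,i['vfov'],i['cx'],i['cy'],i['k1'],np.round(i['extrinsics'],3).tolist())
s=ctrl.sense();print(s)
a=cv2.imread('pics/top0.png');
cv2.imwrite('pics/top0b.png',cv2.resize(a,(800,600)))
E
```

```text
top 49.70441300699203 257.5919789458008 191.28252142945368 0.015897195560303612 [[0.017, -0.998, 0.059, 442.652], [-1.0, -0.019, -0.024, -83.48], [0.025, -0.058, -0.998, 1346.167], [0.0, 0.0, 0.0, 1.0]]
side 43.569299669396756 264.39780762743897 183.2606983326981 -0.18121889619059242 [[0.929, -0.177, 0.325, 76.166], [-0.37, -0.461, 0.807, -1218.65], [0.007, -0.87, -0.494, 796.333], [0.0, 0.0, 0.0, 1.0]]
wrist 64.34202546153615 251.9268117252091 188.6827957251091 -0.05389062531050629 [[0.237, 0.932, 0.276, 53.396], [0.972, -0.227, -0.068, 527.16], [-0.001, 0.284, -0.959, 375.051], [0.0, 0.0, 0.0, 1.0]]
{'time_s': 0.15, 'joints': array([ 1.10858665e+00,  3.13332729e-01,  1.49825187e+00,  2.65881901e-06,
        1.33099298e+00, -2.23381103e-01]), 'dq': array([ 0.00044293, -0.00316177, -0.00214936,  0.00034315,  0.00138936,
       -0.00067056]), 'tau': array([ 1.28819025e-03, -4.12371933e+01, -2.59798551e+01, -4.74388810e-05,
        3.17736864e-03, -3.57701606e-05]), 'eef_pos': array([124.11180224, 509.92499984, 230.86480384]), 'ee_rot': array([-1.66742820e-04,  1.19130983e-01,  9.92878425e-01, -4.63375492e-04]), 'force': array([ 0.07176471, -0.17119707,  0.62908867]), 'wrist_torque': array([-0.03167288, -0.00817395,  0.01518669]), 'grip_force': 0.0, 'grip_width': 0.9972636976209427}
```

View pics/top0b.png

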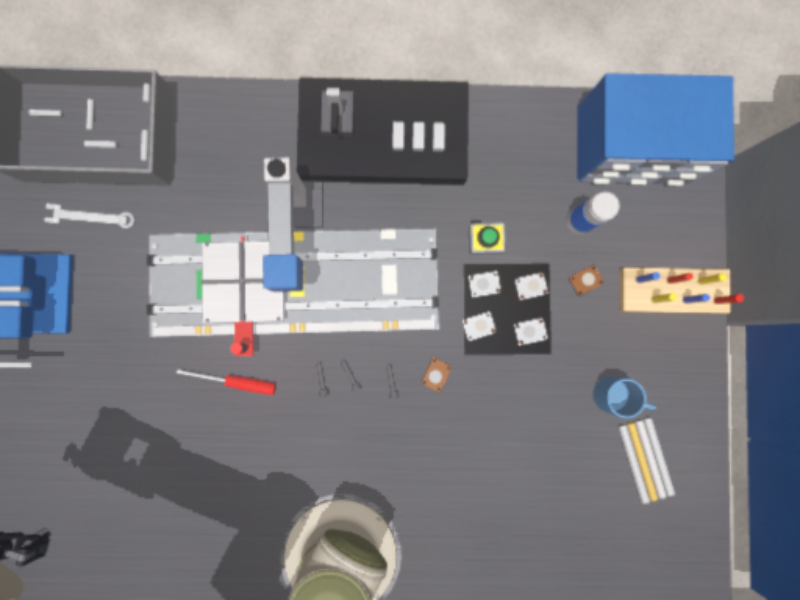

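View pics/side0.png

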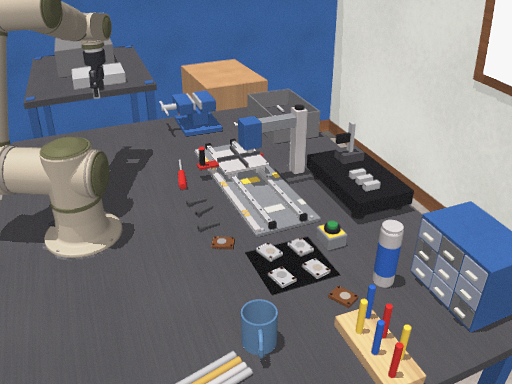

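The top view (800×600) shows four plates on the mat at about (485,284), (531,286), (480,326) and (531,330). The button is at (489,237). The pallet centre is near (243,281), between marking and outfeed, with the handle at (243,345). Two brown look-alikes lie at (586,280) and (437,375). The side view agrees, so I'll measure these next.

```bash
python3 - <<'E'
from h import *
z=np.load('top0.npz'); im=z['im']; i,f=cam('top'); hsv=cv2.cvtColor(im,cv2.COLOR_BGR2HSV)
def blobs(m,zz,name,amin=8):
    m=m.astype(np.uint8)*255
    cs,_=cv2.findContours(m,cv2.RETR_EXTERNAL,cv2.CHAIN_APPROX_NONE)
    for c in cs:
        if cv2.contourArea(c)<amin: continue
        p=onz(i,f,c[:,0,:],zz)[:,:2].astype(np.float32)
        r=cv2.minAreaRect(p); b=cv2.boundingRect(c)
        print(name,b,np.round(r[0],1),np.round(r[1],1),round(r[2],1))
S=hsv[...,1];V=hsv[...,2];H=hsv[...,0]
blobs((S<60)&(V>150),13,'white',60)
blobs((H>45)&(H<80)&(S>120),50,'green')
blobs((H>20)&(H<34)&(S>120)&(V>120),8,'yellow')
blobs(((H<6)|(H>174))&(S>150),50,'red')
blobs((V<35)&(S<255),3,'mat',300)
E
```

```text
white (181, 317, 76, 67) [23.3 -7.1] [230.9 184.6] 80.6
white (396, 272, 21, 51) [ 192.  -594.7] [162.6  18.1] 17.6
white (407, 268, 25, 51) [ 204.9 -637.1] [163.1  36.1] 17.1
white (465, 209, 15, 168) [ 213.1 -806.5] [526.5  37.6] 0.1
white (329, 204, 21, 17) [ 460.4 -380.8] [45.7 61.6] 13.5
white (296, 199, 21, 19) [ 469.8 -273.2] [45.7 60.4] 19.2
white (330, 175, 20, 17) [ 554.5 -381.4] [45.6 61. ] 15.0
white (300, 173, 20, 17) [ 556.9 -284.5] [45.3 61.6] 10.5
white (156, 146, 126, 68) [557.7  11.9] [211.8 399.2] 2.5
white (28, 130, 58, 16) [681.2 528.8] [178.7  39.3] 87.6
white (377, 122, 20, 21) [ 724.  -532.9] [60.  63.5] 45.5
white (380, 110, 18, 8) [ 784.5 -540.2] [23.2 56.2] 1.2
white (401, 105, 28, 14) [ 793.1 -629.4] [31.5 90.7] 22.4
white (427, 103, 39, 16) [ 807.7 -726.3] [ 36.1 134.5] 26.4
white (389, 101, 24, 8) [ 813.9 -579.6] [75.9 22.9] 88.5
white (95, 100, 92, 116) [624.1 262.1] [366.5 289.8] 2.6
white (54, 90, 20, 5) [829.3 514.2] [13.1 60.1] 1.6
white (90, 83, 5, 20) [830.2 423.9] [62.2 12.7] 2.1
white (277, 78, 8, 18) [ 865.6 -184.9] [22.4 57.3] 84.6
white (264, 78, 8, 17) [ 866.6 -142. ] [53.3 22.9] 0.9
white (251, 78, 8, 17) [865.5 -99.5] [53.2 22.9] 1.0
white (0, 0, 512, 80) [1022.8 -114.1] [ 267.  1677.1] 1.3
green (126, 150, 8, 4) [635.9 287.3] [ 9.4 21.7] 1.3
green (309, 147, 9, 9) [ 649.8 -287.6] [25.6 25.4] 0.6
yellow (402, 271, 18, 49) [ 197.5 -612.6] [159.1  12.3] 17.4
yellow (417, 188, 16, 6) [ 534.6 -660.1] [13.9 50.1] 6.7
yellow (186, 186, 9, 3) [531.1 102.4] [ 6.5 25.7] 1.5
yellow (447, 175, 18, 7) [ 577.5 -761.7] [14.9 57.6] 9.8
yellow (188, 149, 6, 5) [648.1 103.9] [13.  16.2] 1.2
yellow (303, 144, 19, 16) [ 654.8 -290.9] [49.3 59.2] 1.2
red (144, 241, 32, 12) [344.5 185.6] [97.7 22.8] 79.6
red (148, 207, 14, 21) [433.4 203.5] [61.9 39.9] 1.8
red (458, 188, 18, 6) [ 532.  -775.1] [13.5 55.7] 10.5
red (428, 175, 15, 6) [ 573.7 -675.2] [10.4 45.7] 10.5
```

apply_moves --targets '[[85,[50,-50,30],[0,0,8]],[85,[90,-90,60],[0,0,15]],[85,[120,-120,60],[0,0,15]],[85,[150,-150,60],[0,0,15]],[85,[180,-180,60],[0,0,15]],[85,[210,-210,60],[0,0,15]],[85,[240,-240,60],[0,0,15]],[85,[270,-280,60],[0,0,15]],[85,[290,-305,60],[0,0,15]],[85,[290,-305,60],[0,0,15]],[85,[290,-305,60],[0,0,15]]]'

```text
time_s: 1.25
eef_pos: [414.2, 204.8, 291.0]
ee_rot: [-0.0, -0.011, 1.0, 0.0]
force: [0.1, 1.0, 0.1]
grip_width: 0.999
grip_force: 0.0
```

```bash
python3 - <<'E'
from h import *
print(ctrl.sense()['eef_pos'],ctrl.sense()['ee_rot'])
i=camera_info('wrist');im,d=capture('wrist');cv2.imwrite('pics/w1.png',im);np.savez('w1.npz',im=im,d=d,i=i)
print(np.round(i['extrinsics'],3).tolist())
E
```

```text
[414.23774764 204.80873946 291.03731311] [-3.82666576e-04 -1.07892535e-02  9.99941720e-01  4.76390287e-05]
[[-0.021, 0.959, 0.283, 341.541], [1.0, 0.02, 0.007, 203.227], [0.0, 0.284, -0.959, 435.325], [0.0, 0.0, 0.0, 1.0]]
```

View pics/w1.png

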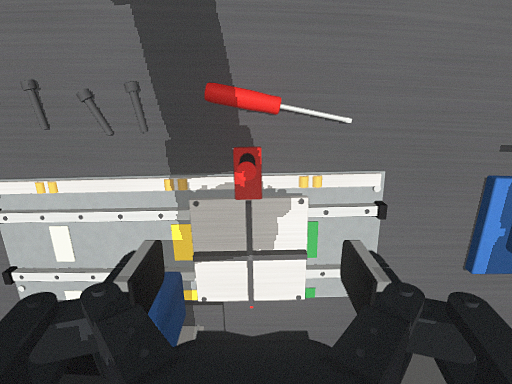

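The wrist view shows the pallet deck with corners at about (190,199), (308,197), (304,299) and (195,302). The handle post is at (247,160–175), with its red cap lower in the picture. I'll use depth to pin down the handle, deck and rail direction.

```bash
python3 - <<'E'
from h import *
z=np.load('w1.npz',allow_pickle=True); im,d,i=z['im'],z['d'],z['i'].item(); f=192/np.tan(np.radians(i['vfov'])/2)
vv,uu=np.mgrid[0:384,0:512]; px=np.c_[uu.ravel(),vv.ravel()]
o,r=ray(i,f,px); P=(o+r*d.ravel()[:,None]).reshape(384,512,3); P[d==0]=np.nan
sub=P[140:205,225:270]; zz=sub[...,2]; print('zmax',np.nanmax(zz))
m=(zz>105)&(zz<118); print('handle',m.sum(),sub[m].mean(0), (np.nanmin(sub[m],0)+np.nanmax(sub[m],0))/2,np.ptp(sub[m],0))
pts=sub[m][:,:2].astype(np.float32); print(cv2.minEnclosingCircle(pts))
m=(np.abs(P[...,2]-50)<4); m[:185]=0; m[310:]=0; m[:,:180]=0;m[:,320:]=0
m=cv2.morphologyEx(m.astype(np.uint8),cv2.MORPH_CLOSE,np.ones((15,15)))
n,l,st,_=cv2.connectedComponentsWithStats(m); k=1+st[1:,4].argmax(); print(st[k])
c=max(cv2.findContours((l==k).astype(np.uint8),0,1)[0],key=cv2.contourArea)[:,0]
q=onz(i,f,c,50)[:,:2].astype(np.float32); print('deck',cv2.minAreaRect(q))
g=cv2.cvtColor(im,cv2.COLOR_BGR2HSV)
# near edge of slide base white strip: bright->dark transition
e=[]
for u in list(range(20,160,4))+list(range(330,375,4)):
    col=im[165:200,u].max(1).astype(int); j=np.argmax(np.diff(col)); e.append((u,165+j+1))
q=onz(i,f,e,8); a=np.polyfit(q[:,1],q[:,0],1); res=q[:,0]-np.polyval(a,q[:,1]); k=abs(res)<2; a=np.polyfit(q[k,1],q[k,0],1); print('edge dx/dy',a,k.sum(),np.degrees(-a[0]))
for n,lo,hi in (('green',45,80),('yellow',20,32)):
    m=((g[...,0]>lo)&(g[...,0]<hi)&(g[...,1]>120)).astype(np.uint8)
    for c in cv2.findContours(m,0,1)[0]:
        if cv2.contourArea(c)>60: print(n,cv2.minAreaRect(onz(i,f,c[:,0],8)[:,:2].astype(np.float32)))
E
```

```text
zmax 116.06373803297407
handle 302 [416.03811929 198.36337788 113.84694229] [416.45404491 198.09306763 110.54514775] [20.96253313 20.52972444 11.03718057]
((416.4434814453125, 198.16761779785156), 10.50456428527832)
[  189   185   119   123 12035]
deck ((545.3600463867188, 204.59353637695312), (190.65211486816406, 159.4135284423828), 2.4155824184417725)
edge dx/dy [-4.37887586e-02  4.58219413e+02] 34 2.5089110605306693
green ((643.00146484375, 304.26153564453125), (17.67525863647461, 14.846916198730469), 4.402234077453613)
green ((548.0985107421875, 300.68243408203125), (59.75632858276367, 14.613405227661133), 2.550225257873535)
yellow ((652.2428588867188, 108.65780639648438), (19.375755310058594, 21.838037490844727), 1.682169795036316)
yellow ((556.5209350585938, 100.1795425415039), (61.61466598510742, 30.762968063354492), 2.5138041973114014)
yellow ((456.0954895019531, 280.8463134765625), (15.262889862060547, 10.231847763061523), 3.7751970291137695)
yellow ((454.36663818359375, 300.4203796386719), (15.346268653869629, 11.659278869628906), 4.873416423797607)
```

apply_moves --targets '[[85,[2,-7,-50],[0,0,1.25]],[85,[2,-7,-100],[0,0,1.25]],[85,[2,-7,-150],[0,0,1.25]],[85,[2,-7,-190],[0,0,1.25]],[85,[2,-7,-213],[0,0,1.25]],[85,[2,-7,-213],[0,0,1.25]],[15,[2,-7,-213],[0,0,1.25]],[15,[2,-7,-213],[0,0,1.25]],[15,[2,-7,-213],[0,0,1.25]],[15,[2,-7,-213],[0,0,1.25]],[15,[2,-7,-213],[0,0,1.25]],[15,[2,-7,-213],[0,0,1.25]]]' --squeeze 30

```text
time_s: 2.5
eef_pos: [416.5, 198.2, 79.0]
ee_rot: [0.001, -0.022, 1.0, 0.0]
force: [-1.7, 1.0, 5.7]
grip_width: 0.221
grip_force: 29.1
```

apply_moves --targets '[[15,[0.5,-12,0],[0,0,0]],[15,[1.2,-28,0],[0,0,0]],[15,[2,-45,0],[0,0,0]],[15,[2.6,-60,0],[0,0,0]],[15,[3.3,-75,0],[0,0,0]],[15,[3.9,-90,0],[0,0,0]],[15,[4.6,-105,0],[0,0,0]],[15,[5.2,-120,0],[0,0,0]],[15,[6.1,-140,0],[0,0,0]],[15,[7,-160,0],[0,0,0]],[15,[7.9,-180,0],[0,0,0]],[15,[8.7,-200,0],[0,0,0]],[15,[9.6,-220,0],[0,0,0]],[15,[10.5,-240,0],[0,0,0]],[15,[11.2,-257,0],[0,0,0]],[15,[11.6,-265,0],[0,0,0]],[15,[11.6,-265,0],[0,0,0]]]'

```text
time_s: 4.2
eef_pos: [428.2, -68.2, 79.0]
ee_rot: [0.001, -0.022, 1.0, -0.001]
force: [-2.0, -0.7, 6.1]
grip_width: 0.224
grip_force: 31.4
```

```bash
python3 - <<'E'
from h import *
print(ctrl.sense()['eef_pos'])
i=camera_info('wrist');im,d=capture('wrist');cv2.imwrite('pics/w2.png',im);np.savez('w2.npz',im=im,d=d,i=i)
im,d=capture('top');cv2.imwrite('pics/t2.png',cv2.resize(im[120:230,90:370],None,fx=2.8,fy=2.8))
np.savez('t2.npz',im=im,d=d)
E
```

```text
[428.20404245 -68.24715248  79.04308623]
```

View pics/t2.png

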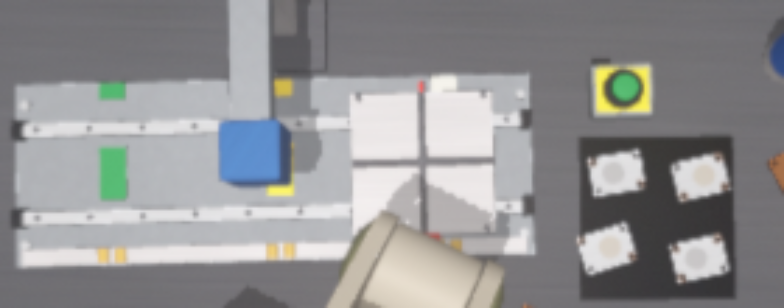

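The crop shows the pallet pointer at (421,85) and the white load tab at (444,82), so about 26 mm is left to the load detent.

apply_moves --targets '[[15,[0.2,-5,0],[0,0,0]],[15,[0.4,-9,0],[0,0,0]],[15,[0.6,-13,0],[0,0,0]],[15,[0.7,-17,0],[0,0,0]],[15,[0.9,-20,0],[0,0,0]],[15,[1.0,-23,0],[0,0,0]],[15,[1.1,-25,0],[0,0,0]],[15,[1.2,-27,0],[0,0,0]],[15,[1.2,-27,0],[0,0,0]],[15,[1.2,-27,0],[0,0,0]]]'

```text
time_s: 5.3
eef_pos: [429.4, -94.1, 79.1]
ee_rot: [0.001, -0.022, 1.0, -0.0]
force: [-1.6, 0.0, 6.2]
grip_width: 0.22
grip_force: 31.5
```

apply_moves --targets '[[15,[0,-1,0],[0,0,0]],[15,[0.1,-2,0],[0,0,0]],[15,[0.1,-2,0],[0,0,0]],[15,[0.1,-2,0],[0,0,0]]]'

```text
time_s: 5.7
eef_pos: [429.3, -94.8, 79.0]
ee_rot: [0.0, -0.022, 1.0, 0.001]
force: [0.3, 11.2, 8.8]
grip_width: 0.226
grip_force: 31.8
```

apply_moves --targets '[[15,[0,1.5,0],[0,0,0]],[85,[0,1.5,0],[0,0,0]],[85,[0,1.5,0],[0,0,0]],[85,[0,1.5,0],[0,0,0]],[85,[0,1.5,0],[0,0,0]],[85,[0,1.5,40],[0,0,0]],[85,[0,1.5,90],[0,0,0]],[85,[0,1.5,140],[0,0,0]],[85,[0,1.5,190],[0,0,0]],[85,[0,1.5,215],[0,0,0]],[85,[0,1.5,215],[0,0,0]],[85,[0,1.5,215],[0,0,0]]]'

```text
time_s: 6.9
eef_pos: [428.9, -94.3, 292.8]
ee_rot: [-0.0, -0.022, 1.0, 0.0]
force: [0.3, -0.5, -0.7]
grip_width: 0.994
grip_force: 0.0
```

```bash
python3 - <<'E'
from h import *
print(ctrl.sense()['eef_pos'],ctrl.sense()['force'])
i=camera_info('wrist');im,d=capture('wrist');cv2.imwrite('pics/w3.png',im);np.savez('w3.npz',im=im,d=d,i=i)
f=192/np.tan(np.radians(i['vfov'])/2)
vv,uu=np.mgrid[0:384,0:512]; px=np.c_[uu.ravel(),vv.ravel()]
o,r=ray(i,f,px); P=(o+r*d.ravel()[:,None]).reshape(384,512,3); P[d==0]=np.nan
m=(P[...,2]>108)&(P[...,2]<118)&(np.abs(P[...,0]-430)<30)&(np.abs(P[...,1]+94)<30)
print('handle',m.sum(),cv2.minEnclosingCircle(P[m][:,:2].astype(np.float32)))
E
```

```text
[428.9483317  -94.32828078 292.78514266] [ 0.32563649 -0.54292984 -0.6858116 ]
handle 294 ((429.3047180175781, -94.40499877929688), 10.52726936340332)
```

View pics/w3.png

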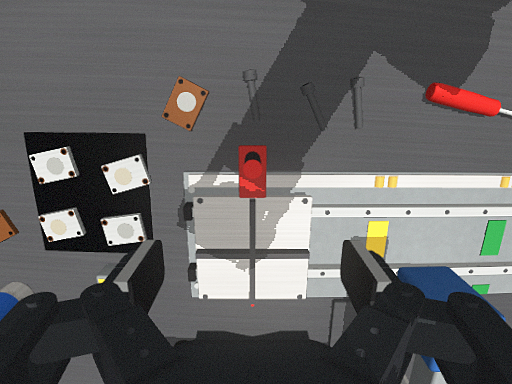

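The view shows the pallet at load, with its handle at (252,168) and fence cross near (252,252). All four plates are visible on the mat at about (53,165), (125,174), (61,225) and (123,230).

```bash
cat >> h.py <<'E'
def plates(i,im,box=None):
    f=192/np.tan(np.radians(i['vfov'])/2); hsv=cv2.cvtColor(im,cv2.COLOR_BGR2HSV)
    m=((hsv[...,1]<70)&(hsv[...,2]>120)).astype(np.uint8); m=cv2.morphologyEx(m,cv2.MORPH_CLOSE,np.ones((5,5)))
    out=[]
    for c in cv2.findContours(m,0,1)[0]:
        r=cv2.minAreaRect(onz(i,f,c[:,0],13)[:,:2].astype(np.float32)); (w,h),a=r[1],r[2]
        if w>h: w,h,a=h,w,a+90
        if 36<w<52 and 52<h<70 and 350<r[0][0]<700 and -550<r[0][1]<0:
            a=(a+90)%180-90   # short side (x) angle from world x
            out.append((round(r[0][0],1),round(r[0][1],1),round(w,1),round(h,1),round(a,1)))
    return out
E
python3 - <<'E'
from h import *
z=np.load('w3.npz',allow_pickle=True); im,i=z['im'],z['i'].item(); f=192/np.tan(np.radians(i['vfov'])/2)
print(*plates(i,im),sep='\n'); 
t=np.load('t2.npz')['im'];print(*plates(camera_info('top'),t),sep='\n')
g=im.max(2).astype(float)
# fence bar along x: dark columns at rows 205..245 and 262..295
pts=[]
for v in list(range(212,244,3))+list(range(262,292,3)):
    s=g[v,235:270]; w=np.clip(s.max()*0.6-s,0,None)
    if w.sum(): pts.append((235+(w*np.arange(35)).sum()/w.sum(),v))
q=onz(i,f,pts,60); s=np.array([-.0436,.999]); print('bar along x: y_s offsets', np.round((q[:,:2]-[561.2,-88.6])@s,1))
pts=[]
for u in list(range(205,240,4))+list(range(265,300,4)):
    s=g[240:264,u]; w=np.clip(s.max()*0.6-s,0,None)
    if w.sum(): pts.append((u,240+(w*np.arange(24)).sum()/w.sum()))
q=onz(i,f,pts,60); s=np.array([.999,.0436]); print('bar along y: x_s', np.round((q[:,:2]-[561.2,-88.6])@s,1))
print(np.round((q[:,:2]-[561.2,-88.6])@[-.0436,.999],0))
E
```

```text
(555.1, -285.4, 46.2, 62.6, 10.6)
(553.2, -382.1, 45.5, 64.3, 14.6)
(468.3, -275.0, 44.9, 61.3, 18.2)
(459.5, -382.7, 44.7, 60.6, 13.6)
(364.3, -187.4, 45.9, 60.0, 64.5)
(460.1, -380.7, 46.7, 62.7, 12.9)
(554.3, -381.4, 46.4, 62.6, 13.6)
bar along x: y_s offsets [0.4 0.3 0.3 0.3 0.3 0.6 0.6 0.6 0.6 0.5 0.6 0.4 0.5 0.  0.5 0.6 0.6 0.6
 0.6 0.7 0.6]
bar along y: x_s [-1.7 -1.6 -1.2 -0.9 -0.6 -0.5 -0.6 -0.6 -0.6 -0.9 -1.4 -1.4 -1.5 -1.6
 -1.7 -1.8 -1.8 -1.8]
[-64. -59. -53. -48. -42. -37. -31. -26. -20.  18.  24.  29.  35.  40.
  46.  51.  57.  62.]
```

```bash
python3 - <<'E'
from h import *
print(np.round(ctrl.sense()['joints'],3))
E
```

```text
[-0.485  0.08   1.624  0.     1.44  -2.1  ]
```

apply_moves --targets '[[85,[14,-20,-10],[0,0,-8]],[85,[28,-45,-30],[0,0,-16]],[85,[45,-70,-50],[0,0,-24]],[75,[60,-95,-70],[0,0,-32]],[70,[75,-120,-90],[0,0,-40]],[70,[90,-145,-110],[0,0,-48]],[70,[105,-170,-130],[0,0,-56]],[70,[120,-185,-150],[0,0,-64]],[70,[126,-191,-170],[0,0,-72]],[70,[126,-191,-190],[0,0,-80]],[70,[126,-191,-220],[0,0,-82]],[70,[126,-191,-255],[0,0,-82]],[70,[126,-191,-280],[0,0,-82]],[70,[126,-191,-290],[0,0,-82]],[70,[126,-191,-290],[0,0,-82]]]' --squeeze 30

```text
time_s: 8.45
eef_pos: [554.1, -284.7, 1.3]
ee_rot: [-0.002, 0.639, 0.769, -0.0]
force: [0.6, -0.4, 0.3]
grip_width: 0.821
grip_force: 0.0
```

apply_moves --targets '[[30,[0,0,0],[0,0,0]],[30,[0,0,0],[0,0,0]],[30,[0,0,0],[0,0,0]],[30,[0,0,0],[0,0,0]],[30,[0,0,0],[0,0,0]],[30,[0,0,20],[0,0,0]],[30,[0,0,60],[0,0,0]],[30,[0,0,105],[0,0,0]],[30,[0,0,105],[0,0,0]]]' --squeeze 30

```text
time_s: 9.35
eef_pos: [557.3, -287.0, 115.0]
ee_rot: [0.006, 0.639, 0.769, 0.0]
force: [-0.0, -0.4, -2.6]
grip_width: 0.505
grip_force: 31.6
```

apply_moves --targets '[[30,[10,30,0],[0,0,-2]],[30,[25,70,0],[0,0,-5]],[30,[40,110,0],[0,0,-8]],[30,[50,145,0],[0,0,-8]],[30,[54,161,0],[0,0,-8]],[30,[54,161,-10],[0,0,-8]],[30,[54,161,-30],[0,0,-8]],[30,[54,161,-42],[0,0,-8]],[30,[54,161,-42],[0,0,-8]],[30,[54,161,-42],[0,0,-8]]]'

```text
time_s: 10.35
eef_pos: [609.0, -125.3, 66.3]
ee_rot: [-0.0, 0.691, 0.722, -0.0]
force: [-0.8, 0.4, -2.0]
grip_width: 0.502
grip_force: 31.6
```

```bash
python3 - <<'E'
from h import *
s=ctrl.sense();print(s['eef_pos'],s['force'])
im,d=capture('wrist');cv2.imwrite('pics/w4.png',im)
E
```

```text
[ 608.98511092 -125.2551295    66.31053893] [-0.81906383  0.42233973 -2.01472815]
```

View pics/w4.png

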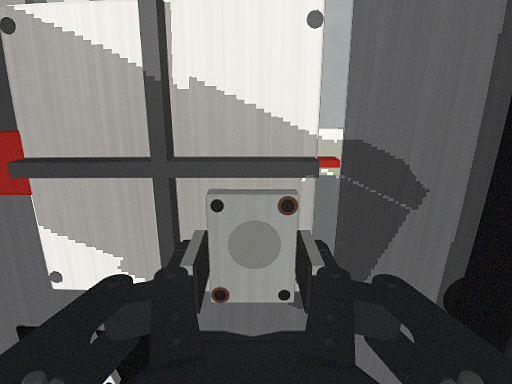

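The wrist view shows the plate held square above nest c, with its edge at row 193 and the fence at row 178. I'll lower it and push it into the y fence.

apply_moves --targets '[[30,[0,0,-8],[0,0,0]],[30,[0,0,-13],[0,0,0]],[30,[0,0,-14.5],[0,0,0]],[30,[0,0,-14.5],[0,0,0]],[30,[0,1,-14.5],[0,0,0]],[30,[-0.1,2,-14.5],[0,0,0]],[30,[-0.1,3,-14.5],[0,0,0]],[30,[-0.2,4,-14.5],[0,0,0]],[30,[-0.2,4,-14.5],[0,0,0]]]'

```text
time_s: 11.3
eef_pos: [609.1, -120.3, 52.0]
ee_rot: [0.0, 0.691, 0.723, 0.0]
force: [1.0, -1.9, 1.2]
grip_width: 0.506
grip_force: 31.9
```

apply_moves --targets '[[30,[0,0.5,0],[0,0,0]],[30,[0,1,0],[0,0,0]],[30,[0,1,0],[0,0,0]]]'

```text
time_s: 11.6
eef_pos: [609.0, -119.6, 52.0]
ee_rot: [0.0, 0.691, 0.723, -0.0]
force: [0.6, -2.8, 1.1]
grip_width: 0.502
grip_force: 32.0
```

apply_moves --targets '[[30,[0,0.5,0],[0,0,0]],[30,[0,1,0],[0,0,0]],[30,[0,1,0],[0,0,0]]]'

```text
time_s: 11.9
eef_pos: [609.0, -119.2, 52.0]
ee_rot: [0.001, 0.691, 0.723, -0.0]
force: [0.0, -6.1, -0.1]
grip_width: 0.5
grip_force: 31.9
```

apply_moves --targets '[[46,[0,-0.5,0],[0,0,0]],[48,[0,-0.5,0],[0,0,0]],[49,[0,-0.5,0],[0,0,0]],[49,[0,-0.5,0],[0,0,0]],[49,[0,-0.5,20],[0,0,0]],[49,[10,0,50],[0,0,0]],[20,[30,0,50],[0,0,0]],[0,[53,0,50],[0,0,0]],[0,[53,0,50],[0,0,0]],[0,[53,0,20],[0,0,0]],[0,[53,0,2],[0,0,0]],[0,[53,0,2],[0,0,0]],[0,[45,0,2],[0,0,0]],[0,[40,0,2],[0,0,0]],[0,[35,0,2],[0,0,0]],[0,[30,-0.3,2],[0,0,0]],[0,[25,-0.5,2],[0,0,0]],[0,[20,-0.7,2],[0,0,0]],[0,[18,-0.7,2],[0,0,0]],[0,[18,-0.7,2],[0,0,0]]]'

```text
time_s: 13.9
eef_pos: [626.8, -119.2, 54.0]
ee_rot: [0.0, 0.691, 0.723, 0.0]
force: [0.8, 0.4, 1.2]
grip_width: 0.003
grip_force: 0.6
```

```bash
python3 - <<'E'
from h import *
s=ctrl.sense();print(s['eef_pos'],s['force'])
im,d=capture('wrist');cv2.imwrite('pics/w5.png',im)
E
```

```text
[ 626.79812315 -119.174185     54.04107402] [0.78628167 0.37377711 1.17929045]
```

View pics/w5.png

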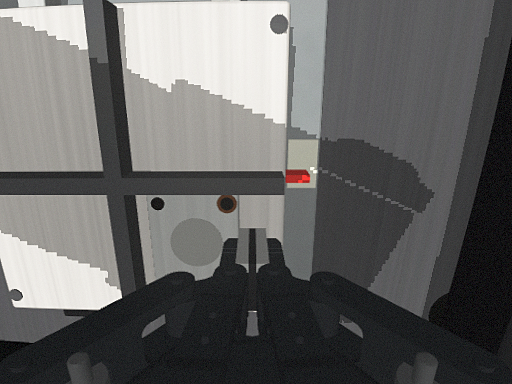

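The plate has been pushed in to column 148, with the fence edge at about column 135, so a few mm remain.

apply_moves --targets '[[0,[-1.5,0,0],[0,0,0]],[0,[-3,-0.1,0],[0,0,0]],[0,[-4,-0.2,0],[0,0,0]],[0,[-5,-0.2,0],[0,0,0]],[0,[-5,-0.2,0],[0,0,0]]]'

```text
time_s: 14.45
eef_pos: [621.8, -119.3, 53.8]
ee_rot: [-0.0, 0.691, 0.723, -0.0]
force: [2.7, -1.1, 1.9]
grip_width: -0.002
grip_force: 1.1
```

apply_moves --targets '[[0,[-1,0,0],[0,0,0]],[0,[-2,0,0],[0,0,0]],[0,[-2,0,0],[0,0,0]]]'

```text
time_s: 14.75
eef_pos: [619.8, -119.4, 53.8]
ee_rot: [0.0, 0.691, 0.723, -0.0]
force: [3.1, -0.5, 1.7]
grip_width: 0.002
grip_force: 1.3
```

apply_moves --targets '[[0,[-1,0,0],[0,0,0]],[0,[-2,0,0],[0,0,0]],[0,[-3,0,0],[0,0,0]],[0,[-3,0,0],[0,0,0]]]'

```text
time_s: 15.15
eef_pos: [617.8, -119.5, 54.0]
ee_rot: [0.001, 0.691, 0.723, 0.001]
force: [8.8, -1.5, -1.2]
grip_width: 0.001
grip_force: 4.3
```

apply_moves --targets '[[0,[5,0,0],[0,0,0]],[0,[12,0,10],[0,0,0]],[0,[12,0,50],[0,0,0]],[0,[0,-20,90],[0,0,3]],[20,[-30,-50,130],[0,0,6]],[40,[-60,-80,160],[0,0,9]],[60,[-90,-110,166],[0,0,11.5]],[70,[-107,-111,166],[0,0,11.5]],[70,[-107,-111,166],[0,0,11.5]],[70,[-107,-111,166],[0,0,11.5]]]'

```text
time_s: 16.15
eef_pos: [509.8, -229.9, 219.5]
ee_rot: [-0.001, 0.615, 0.788, 0.0]
force: [-0.1, 0.3, 0.1]
grip_width: 0.818
grip_force: 0.0
```

```bash
cat > look.py <<'E'
from h import *
s=ctrl.sense();print(s['eef_pos'],s['ee_rot'],s['time_s'])
i=camera_info('wrist');im,d=capture('wrist');cv2.imwrite('pics/look.png',im);print('wrist',*plates(i,im),sep='\n')
i=camera_info('top');im,d=capture('top');cv2.imwrite('pics/lookt.png',im);print('top',*plates(i,im),sep='\n')
E
python3 look.py
```

```text
[ 509.78038622 -229.93858893  219.47152797] [-7.86007929e-04  6.15337811e-01  7.88263127e-01  6.02745650e-05] 16.15
wrist
(553.4, -381.7, 44.5, 64.2, 14.0)
(468.3, -275.1, 44.6, 60.1, 18.3)
top
```

apply_moves --targets '[[70,[-20,-22,-50],[0,0,4.3]],[70,[-41.5,-45,-100],[0,0,4.3]],[70,[-41.5,-45,-150],[0,0,4.3]],[70,[-41.5,-45,-190],[0,0,4.3]],[70,[-41.5,-45,-210],[0,0,4.3]],[70,[-41.5,-45,-216.5],[0,0,4.3]],[70,[-41.5,-45,-216.5],[0,0,4.3]],[30,[-41.5,-45,-216.5],[0,0,4.3]],[30,[-41.5,-45,-216.5],[0,0,4.3]],[30,[-41.5,-45,-216.5],[0,0,4.3]],[30,[-41.5,-45,-216.5],[0,0,4.3]],[30,[-41.5,-45,-216.5],[0,0,4.3]],[30,[-41.5,-45,-190],[0,0,4.3]],[30,[-41.5,-45,-150],[0,0,4.3]],[30,[-41.5,-45,-110],[0,0,4.3]],[30,[-41.5,-45,-110],[0,0,4.3]]]'

```text
time_s: 17.85
eef_pos: [470.5, -277.0, 115.8]
ee_rot: [0.005, 0.585, 0.811, -0.001]
force: [-0.2, 0.0, -1.5]
grip_width: 0.499
grip_force: 32.0
```

apply_moves --targets '[[30,[10,30,0],[0,0,-5]],[30,[25,70,0],[0,0,-12]],[30,[38,110,0],[0,0,-15.8]],[30,[45,138,0],[0,0,-15.8]],[30,[47,146,0],[0,0,-15.8]],[30,[47,146,-15],[0,0,-15.8]],[30,[47,146,-40],[0,0,-15.8]],[30,[47,146,-52],[0,0,-15.8]],[30,[47,146,-58],[0,0,-15.8]],[30,[47,146,-58],[0,0,-15.8]],[30,[47,147,-58],[0,0,-15.8]],[30,[47,148,-58],[0,0,-15.8]],[30,[47,149,-58],[0,0,-15.8]],[30,[46.8,150,-58],[0,0,-15.8]],[30,[46.8,150.5,-58],[0,0,-15.8]],[30,[46.8,150.5,-58],[0,0,-15.8]]]'

```text
time_s: 19.45
eef_pos: [515.4, -124.9, 52.1]
ee_rot: [0.0, 0.691, 0.723, 0.0]
force: [-0.4, -1.7, 2.6]
grip_width: 0.501
grip_force: 32.6
```

apply_moves --targets '[[30,[0,0.5,0],[0,0,0]],[30,[0,1,0],[0,0,0]],[30,[0,1,0],[0,0,0]]]'

```text
time_s: 19.75
eef_pos: [515.4, -124.3, 52.1]
ee_rot: [0.001, 0.691, 0.723, -0.0]
force: [-0.6, -4.4, 3.7]
grip_width: 0.497
grip_force: 32.7
```

apply_moves --targets '[[30,[0,0.5,0],[0,0,0]],[30,[0,1,0],[0,0,0]],[30,[0,1,0],[0,0,0]]]'

```text
time_s: 20.05
eef_pos: [515.4, -123.9, 52.1]
ee_rot: [0.001, 0.691, 0.723, -0.0]
force: [-0.8, -9.5, 1.6]
grip_width: 0.506
grip_force: 32.7
```

apply_moves --targets '[[46,[0,-0.7,0],[0,0,0]],[48,[0,-0.7,0],[0,0,0]],[49,[0,-0.7,0],[0,0,0]],[49,[0,-0.7,0],[0,0,0]],[49,[0,-0.7,20],[0,0,0]],[49,[-10,-1,50],[0,0,0]],[20,[-30,-2,50],[0,0,0]],[0,[-50,-3,50],[0,0,0]],[0,[-50,-3,50],[0,0,0]],[0,[-50,-3,20],[0,0,0]],[0,[-50,-3,2],[0,0,0]],[0,[-50,-3,2],[0,0,0]],[0,[-43,-2.8,2],[0,0,0]],[0,[-37,-2.5,2],[0,0,0]],[0,[-31,-2.2,2],[0,0,0]],[0,[-26,-2,2],[0,0,0]],[0,[-21,-1.8,2],[0,0,0]],[0,[-16,-1.6,2],[0,0,0]],[0,[-12,-1.5,2],[0,0,0]],[0,[-12,-1.5,2],[0,0,0]]]'

```text
time_s: 22.05
eef_pos: [503.8, -124.3, 53.8]
ee_rot: [0.0, 0.691, 0.723, 0.0]
force: [-0.6, -0.3, 0.4]
grip_width: -0.004
grip_force: 0.0
```

apply_moves --targets '[[0,[1,0,0],[0,0,0]],[0,[2,0,0],[0,0,0]],[0,[2.5,0,0],[0,0,0]],[0,[2.5,0,0],[0,0,0]]]'

```text
time_s: 22.45
eef_pos: [505.7, -124.3, 53.7]
ee_rot: [-0.0, 0.691, 0.723, 0.0]
force: [-1.2, 0.6, 0.2]
grip_width: -0.001
grip_force: 0.3
```

apply_moves --targets '[[0,[1,0,0],[0,0,0]],[0,[2,0,0],[0,0,0]],[0,[2,0,0],[0,0,0]]]'

```text
time_s: 22.75
eef_pos: [507.9, -124.3, 53.8]
ee_rot: [0.0, 0.691, 0.723, 0.0]
force: [-0.2, 1.2, -0.4]
grip_width: 0.003
grip_force: 0.1
```

apply_moves --targets '[[0,[1,0,0],[0,0,0]],[0,[2,0,0],[0,0,0]],[0,[2,0,0],[0,0,0]]]'

```text
time_s: 23.05
eef_pos: [509.1, -124.3, 53.8]
ee_rot: [-0.001, 0.691, 0.723, -0.001]
force: [-4.6, -0.1, 2.3]
grip_width: -0.002
grip_force: 2.7
```

```bash
python3 - <<'E'
from h import *
s=ctrl.sense();print(s['eef_pos'],s['force'])
im,d=capture('wrist');cv2.imwrite('pics/w6.png',im)
E
```

```text
[ 509.09280885 -124.28200154   53.77832835] [-4.56545673 -0.07584037  2.30022061]
```

View pics/w6.png

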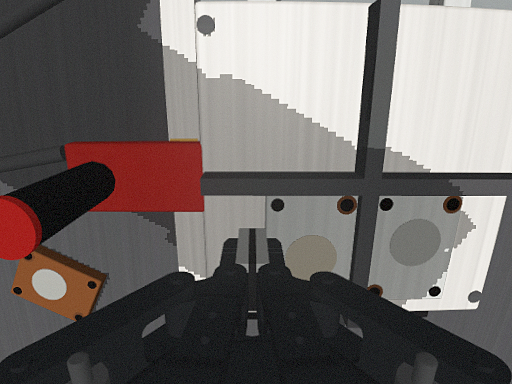

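Plate a looks flush against both bars, with its top edge at row 195 and its right edge at column 352. Plate c does too. I'll press a little more, then fetch the next plate.

apply_moves --targets '[[0,[0.5,0,0],[0,0,0]],[0,[0.8,0,0],[0,0,0]],[0,[0.8,0,0],[0,0,0]],[0,[-5,0,0],[0,0,0]],[0,[-10,0,20],[0,0,0]],[0,[-10,-10,60],[0,0,3]],[20,[-5,-40,110],[0,0,7]],[50,[0,-75,150],[0,0,11]],[70,[0,-105,166],[0,0,11]],[70,[0,-105,166],[0,0,11]],[70,[0,-105,166],[0,0,11]]]'

```text
time_s: 24.2
eef_pos: [509.6, -229.5, 219.6]
ee_rot: [0.0, 0.619, 0.785, 0.0]
force: [-0.3, 0.4, -1.1]
grip_width: 0.821
grip_force: 0.0
```

```bash
python3 look.py
```

```text
[ 509.56994916 -229.52517308  219.5528727 ] [1.31037242e-04 6.19105761e-01 7.85307579e-01 2.15075198e-04] 24.2
wrist
(553.1, -382.0, 44.3, 64.6, 14.7)
(462.6, -380.6, 36.9, 62.2, 13.7)
top
```

apply_moves --targets '[[70,[14,-48,-30],[0,0,0.8]],[70,[28,-96,-70],[0,0,0.8]],[70,[43.5,-140,-110],[0,0,0.8]],[70,[43.5,-152.5,-150],[0,0,0.8]],[70,[43.5,-152.5,-190],[0,0,0.8]],[70,[43.5,-152.5,-210],[0,0,0.8]],[70,[43.5,-152.5,-216.5],[0,0,0.8]],[70,[43.5,-152.5,-216.5],[0,0,0.8]],[30,[43.5,-152.5,-216.5],[0,0,0.8]],[30,[43.5,-152.5,-216.5],[0,0,0.8]],[30,[43.5,-152.5,-216.5],[0,0,0.8]],[30,[43.5,-152.5,-216.5],[0,0,0.8]],[30,[43.5,-152.5,-216.5],[0,0,0.8]],[30,[43.5,-152.5,-190],[0,0,0.8]],[30,[43.5,-152.5,-150],[0,0,0.8]],[30,[43.5,-152.5,-110],[0,0,0.8]],[30,[43.5,-152.5,-110],[0,0,0.8]]]'

```text
time_s: 26.0
eef_pos: [555.3, -383.5, 117.3]
ee_rot: [0.006, 0.613, 0.79, -0.001]
force: [-0.5, -0.5, -1.2]
grip_width: 0.503
grip_force: 31.8
```

apply_moves --targets '[[30,[5,30,10],[0,0,-2]],[30,[12,75,10],[0,0,-5]],[30,[20,120,10],[0,0,-9]],[30,[27,165,10],[0,0,-11.8]],[30,[34,210,10],[0,0,-11.8]],[30,[41,255,10],[0,0,-11.8]],[30,[48,295,10],[0,0,-11.8]],[30,[53,325,5],[0,0,-11.8]],[30,[53,335,0],[0,0,-11.8]],[30,[53,335,-15],[0,0,-11.8]],[30,[53,335,-40],[0,0,-11.8]],[30,[53,335,-52],[0,0,-11.8]],[30,[53,335,-58],[0,0,-11.8]],[30,[53,335,-58],[0,0,-11.8]],[30,[53,334,-58],[0,0,-11.8]],[30,[53,333,-58],[0,0,-11.8]],[30,[53,332,-58],[0,0,-11.8]],[30,[53,332,-58],[0,0,-11.8]]]'

```text
time_s: 27.8
eef_pos: [606.8, -49.8, 52.8]
ee_rot: [0.001, 0.691, 0.723, 0.001]
force: [-0.3, 3.3, 5.1]
grip_width: 0.5
grip_force: 32.8
```

apply_moves --targets '[[30,[0,-0.5,0],[0,0,0]],[30,[0,-1,0],[0,0,0]],[30,[0,-1,0],[0,0,0]]]'

```text
time_s: 28.1
eef_pos: [606.9, -50.6, 52.8]
ee_rot: [0.001, 0.691, 0.723, 0.001]
force: [-0.7, 4.7, 5.2]
grip_width: 0.498
grip_force: 32.7
```

apply_moves --targets '[[30,[0,-0.5,0],[0,0,0]],[30,[0,-1,0],[0,0,0]],[30,[0,-1,0],[0,0,0]]]'

```text
time_s: 28.4
eef_pos: [606.9, -51.4, 52.8]
ee_rot: [0.0, 0.691, 0.723, 0.001]
force: [-0.8, 4.7, 5.4]
grip_width: 0.503
grip_force: 32.8
```

apply_moves --targets '[[30,[0,-0.5,0],[0,0,0]],[30,[0,-1,0],[0,0,0]],[30,[0,-1,0],[0,0,0]]]'

```text
time_s: 28.7
eef_pos: [606.9, -51.6, 52.8]
ee_rot: [0.0, 0.691, 0.723, 0.002]
force: [0.5, 10.4, 6.8]
grip_width: 0.503
grip_force: 32.8
```

apply_moves --targets '[[30,[0,-0.4,0],[0,0,0]],[30,[0,-0.7,0],[0,0,0]],[30,[0,-0.7,0],[0,0,0]]]'

```text
time_s: 29.0
eef_pos: [606.9, -51.7, 52.8]
ee_rot: [-0.0, 0.691, 0.723, 0.002]
force: [0.4, 13.2, 5.5]
grip_width: 0.499
grip_force: 32.8
```

apply_moves --targets '[[46,[0,2,0],[0,0,0]],[48,[0,2,0],[0,0,0]],[49,[0,2,0],[0,0,0]],[49,[0,2,0],[0,0,0]],[49,[0,2,20],[0,0,0]],[49,[10,2,50],[0,0,0]],[20,[30,2,50],[0,0,0]],[0,[45,2,50],[0,0,0]],[0,[45,2,50],[0,0,0]],[0,[45,2,20],[0,0,0]],[0,[45,2,2],[0,0,0]],[0,[45,2,2],[0,0,0]],[0,[39,2,2],[0,0,0]],[0,[34,2,2],[0,0,0]],[0,[29,2,2],[0,0,0]],[0,[24,2,2],[0,0,0]],[0,[19,2,2],[0,0,0]],[0,[14,1.8,2],[0,0,0]],[0,[10,1.8,2],[0,0,0]],[0,[10,1.8,2],[0,0,0]]]'

```text
time_s: 31.0
eef_pos: [615.5, -51.7, 53.7]
ee_rot: [-0.001, 0.691, 0.723, -0.0]
force: [1.4, 0.5, -0.8]
grip_width: 0.0
grip_force: 0.1
```

apply_moves --targets '[[0,[-1,0,0],[0,0,0]],[0,[-2,0,0],[0,0,0]],[0,[-2,0,0],[0,0,0]]]'

```text
time_s: 31.3
eef_pos: [614.9, -51.7, 53.8]
ee_rot: [0.001, 0.691, 0.723, 0.001]
force: [5.9, 0.6, -1.1]
grip_width: -0.002
grip_force: 3.0
```

apply_moves --targets '[[0,[-0.7,0,0],[0,0,0]],[0,[-0.7,0,0],[0,0,0]],[0,[5,0,0],[0,0,0]],[0,[14,0,10],[0,0,0]],[0,[14,0,50],[0,0,0]],[0,[0,-20,90],[0,0,3]],[20,[-30,-60,130],[0,0,6]],[40,[-60,-100,160],[0,0,9]],[60,[-90,-140,166],[0,0,11]],[70,[-110,-170,166],[0,0,11]],[70,[-134,-180,166],[0,0,11]],[70,[-134,-180,166],[0,0,11]],[70,[-134,-180,166],[0,0,11]]]'

```text
time_s: 32.6
eef_pos: [480.0, -231.8, 219.6]
ee_rot: [-0.001, 0.619, 0.785, 0.0]
force: [-0.1, -0.1, 0.5]
grip_width: 0.82
grip_force: 0.0
```

```bash
python3 look.py
```

```text
[ 479.95259782 -231.76072253  219.62419935] [-6.11777496e-04  6.19059236e-01  7.85344055e-01  5.35657438e-05] 32.6
wrist
(458.7, -380.9, 44.6, 62.5, 13.8)
(663.3, -283.3, 46.8, 63.9, -87.3)
top
```

View pics/look.png

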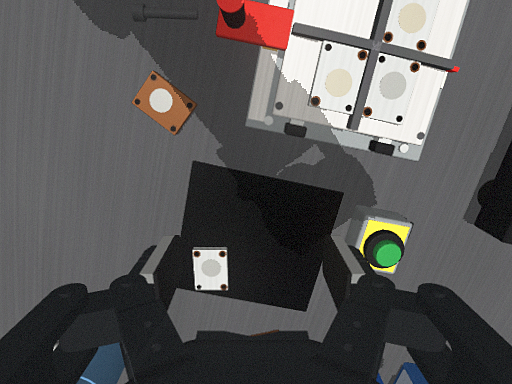

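The last plate is on the mat at pixel (211,268), undisturbed. Nests a, c and d are occupied and look flush.

apply_moves --targets '[[70,[-7,-48,-30],[0,0,0]],[70,[-14,-96,-70],[0,0,0]],[70,[-21,-140,-110],[0,0,0]],[70,[-21,-149.5,-150],[0,0,0]],[70,[-21,-149.5,-190],[0,0,0]],[70,[-21,-149.5,-210],[0,0,0]],[70,[-21,-149.5,-216.5],[0,0,0]],[70,[-21,-149.5,-216.5],[0,0,0]],[30,[-21,-149.5,-216.5],[0,0,0]],[30,[-21,-149.5,-216.5],[0,0,0]],[30,[-21,-149.5,-216.5],[0,0,0]],[30,[-21,-149.5,-216.5],[0,0,0]],[30,[-21,-149.5,-216.5],[0,0,0]],[30,[-21,-149.5,-190],[0,0,0]],[30,[-21,-149.5,-150],[0,0,0]],[30,[-21,-149.5,-110],[0,0,0]],[30,[-21,-149.5,-110],[0,0,0]]]'

```text
time_s: 34.4
eef_pos: [461.1, -383.1, 116.3]
ee_rot: [0.005, 0.618, 0.786, -0.001]
force: [0.8, -0.4, -2.0]
grip_width: 0.5
grip_force: 32.3
```

apply_moves --targets '[[30,[10,30,15],[0,0,-2]],[30,[25,75,15],[0,0,-5]],[30,[40,120,15],[0,0,-9]],[30,[50,165,15],[0,0,-11]],[30,[54.5,210,15],[0,0,-11]],[30,[54.5,255,15],[0,0,-11]],[30,[54.5,295,15],[0,0,-11]],[30,[54.5,320,10],[0,0,-11]],[30,[54.5,329,0],[0,0,-11]],[30,[54.5,329,-15],[0,0,-11]],[30,[54.5,329,-40],[0,0,-11]],[30,[54.5,329,-52],[0,0,-11]],[30,[54.5,329,-57.8],[0,0,-11]],[30,[54.5,329,-57.8],[0,0,-11]],[30,[54.5,328,-57.8],[0,0,-11]],[30,[54.5,327,-57.8],[0,0,-11]],[30,[54.5,326.5,-57.8],[0,0,-11]],[30,[54.5,326.5,-57.8],[0,0,-11]]]'

```text
time_s: 36.2
eef_pos: [514.0, -54.8, 52.3]
ee_rot: [0.0, 0.691, 0.723, 0.0]
force: [0.2, 1.7, 2.6]
grip_width: 0.5
grip_force: 33.3
```

apply_moves --targets '[[30,[0,-0.5,0],[0,0,0]],[30,[0,-1,0],[0,0,0]],[30,[0,-1,0],[0,0,0]]]'

```text
time_s: 36.5
eef_pos: [514.0, -55.6, 52.3]
ee_rot: [0.0, 0.691, 0.723, 0.0]
force: [1.1, 5.1, 5.3]
grip_width: 0.504
grip_force: 33.5
```

apply_moves --targets '[[30,[0,-0.4,0],[0,0,0]],[30,[0,-0.8,0],[0,0,0]],[30,[0,-0.8,0],[0,0,0]]]'

```text
time_s: 36.8
eef_pos: [513.9, -55.9, 52.3]
ee_rot: [-0.0, 0.691, 0.723, 0.001]
force: [0.7, 7.8, 6.0]
grip_width: 0.501
grip_force: 33.6
```

apply_moves --targets '[[30,[0,-0.4,0],[0,0,0]],[30,[0,-0.4,0],[0,0,0]]]'

```text
time_s: 37.0
eef_pos: [514.0, -56.1, 52.3]
ee_rot: [-0.0, 0.691, 0.723, 0.001]
force: [1.5, 8.8, 6.5]
grip_width: 0.504
grip_force: 33.6
```

apply_moves --targets '[[46,[0,1.2,0],[0,0,0]],[48,[0,1.2,0],[0,0,0]],[49,[0,1.2,0],[0,0,0]],[49,[0,1.2,0],[0,0,0]],[49,[0,1.2,20],[0,0,0]],[49,[-10,1,50],[0,0,0]],[20,[-30,0.5,50],[0,0,0]],[0,[-47,0,50],[0,0,0]],[0,[-47,0,50],[0,0,0]],[0,[-47,0,20],[0,0,0]],[0,[-47,0,2],[0,0,0]],[0,[-47,0,2],[0,0,0]],[0,[-40,0,2],[0,0,0]],[0,[-34,0.2,2],[0,0,0]],[0,[-28,0.4,2],[0,0,0]],[0,[-23,0.6,2],[0,0,0]],[0,[-18,0.8,2],[0,0,0]],[0,[-13,1,2],[0,0,0]],[0,[-9,1,2],[0,0,0]],[0,[-9,1,2],[0,0,0]]]'

```text
time_s: 39.0
eef_pos: [505.4, -55.9, 54.0]
ee_rot: [0.001, 0.691, 0.723, 0.0]
force: [-0.3, 0.4, 0.4]
grip_width: -0.0
grip_force: 0.0
```

apply_moves --targets '[[0,[1,0,0],[0,0,0]],[0,[2,0,0],[0,0,0]],[0,[3,0,0],[0,0,0]],[0,[3,0,0],[0,0,0]]]'

```text
time_s: 39.4
eef_pos: [506.2, -55.8, 53.8]
ee_rot: [-0.002, 0.691, 0.723, -0.001]
force: [-10.7, -1.4, 6.7]
grip_width: 0.002
grip_force: 5.2
```

apply_moves --targets '[[0,[-6,0,0],[0,0,0]],[0,[-12,0,10],[0,0,0]],[0,[-12,0,50],[0,0,6]],[20,[-20,-5,90],[0,0,14]],[40,[-30,-10,130],[0,0,22]],[85,[-40,-20,170],[0,0,30]],[85,[-55,-30,200],[0,0,38]],[85,[-70,-36,230],[0,0,46]],[85,[-78,-38,239],[0,0,54]],[85,[-78,-38,239],[0,0,62]],[85,[-78,-38,239],[0,0,70]],[85,[-78,-38,239],[0,0,78]],[85,[-78,-38,239],[0,0,86]],[85,[-78,-38,239],[0,0,90]],[85,[-78,-38,239],[0,0,90]],[85,[-78,-38,239],[0,0,90]]]'

```text
time_s: 41.0
eef_pos: [429.6, -93.8, 293.4]
ee_rot: [0.0, -0.021, 1.0, -0.0]
force: [-1.3, 0.7, -0.3]
grip_width: 1.0
grip_force: 0.0
```

```bash
python3 - <<'E'
from h import *
s=ctrl.sense();print(s['eef_pos'],s['ee_rot'],s['joints'])
i=camera_info('wrist');im,d=capture('wrist');np.savez('w7.npz',im=im,d=d,i=i)
cv2.imwrite('pics/w7.png',cv2.resize(im[140:310,170:330],None,fx=3.5,fy=3.5,interpolation=cv2.INTER_CUBIC))
f=192/np.tan(np.radians(i['vfov'])/2)
vv,uu=np.mgrid[0:384,0:512]; px=np.c_[uu.ravel(),vv.ravel()]
o,r=ray(i,f,px); P=(o+r*d.ravel()[:,None]).reshape(384,512,3); P[d==0]=np.nan
m=(P[...,2]>108)&(P[...,2]<118)&(np.abs(P[...,0]-430)<30)&(np.abs(P[...,1]+94)<30)
print('handle',m.sum(),cv2.minEnclosingCircle(P[m][:,:2].astype(np.float32)))
E
```

```text
[429.57413494 -93.83351996 293.41407694] [ 4.45274981e-04 -2.13508288e-02  9.99771932e-01 -1.68991648e-04] [-4.82818845e-01  7.91054264e-02  1.62146737e+00  1.35434374e-04
  1.44007684e+00 -2.09633767e+00]
handle 299 ((429.30908203125, -94.35253143310547), 10.56403923034668)
```

View pics/w7.png

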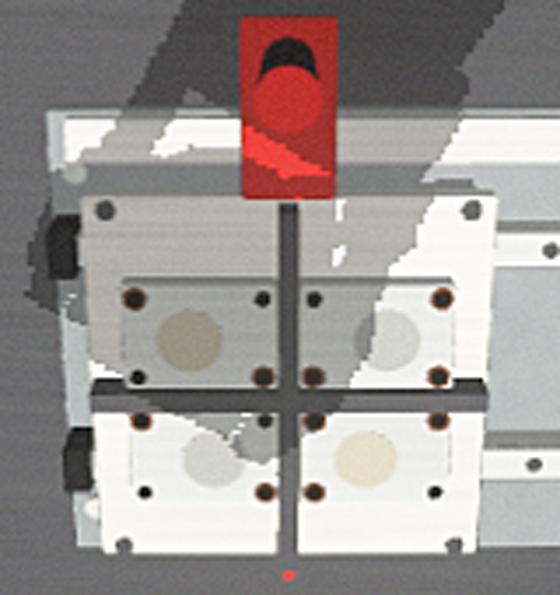

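All four plates are seated square in their fence corners, and the handle reads (429.3,-94.4), so the pallet is in the load detent. Next I'll pinch the handle and move to marking.

apply_moves --targets '[[85,[0,-0.5,-50],[0,0,0]],[85,[0,-0.5,-100],[0,0,0]],[85,[0,-0.5,-150],[0,0,0]],[85,[0,-0.5,-190],[0,0,0]],[85,[0,-0.5,-214],[0,0,0]],[85,[0,-0.5,-214],[0,0,0]],[15,[0,-0.5,-214],[0,0,0]],[15,[0,-0.5,-214],[0,0,0]],[15,[0,-0.5,-214],[0,0,0]],[15,[0,-0.5,-214],[0,0,0]],[15,[0,-0.5,-214],[0,0,0]],[15,[0,-0.5,-214],[0,0,0]]]' --squeeze 30

```text
time_s: 42.25
eef_pos: [430.0, -94.3, 79.8]
ee_rot: [0.001, -0.022, 1.0, -0.0]
force: [-1.5, 1.8, 6.1]
grip_width: 0.225
grip_force: 29.1
```

apply_moves --targets '[[15,[-0.1,1.5,0],[0,0,0]],[15,[-0.2,4,0],[0,0,0]],[15,[-0.3,7,0],[0,0,0]],[15,[-0.4,10,0],[0,0,0]],[15,[-0.6,13,0],[0,0,0]],[15,[-0.7,16,0],[0,0,0]],[15,[-0.9,20,0],[0,0,0]],[15,[-1.1,25,0],[0,0,0]],[15,[-1.3,31,0],[0,0,0]],[15,[-1.7,38,0],[0,0,0]],[15,[-2,46,0],[0,0,0]],[15,[-2.4,54,0],[0,0,0]],[15,[-2.7,62,0],[0,0,0]],[15,[-3.1,70,0],[0,0,0]],[15,[-3.4,78,0],[0,0,0]],[15,[-3.8,86,0],[0,0,0]],[15,[-4.1,93,0],[0,0,0]],[15,[-4.3,98,0],[0,0,0]],[15,[-4.4,100,0],[0,0,0]],[15,[-4.4,100,0],[0,0,0]]]'

```text
time_s: 44.25
eef_pos: [425.6, 5.9, 79.8]
ee_rot: [0.001, -0.023, 1.0, -0.0]
force: [-1.7, 1.7, 7.1]
grip_width: 0.225
grip_force: 30.3
```

apply_moves --targets '[[15,[-0.1,2,0],[0,0,0]],[15,[-0.3,7,0],[0,0,0]],[15,[-0.6,14,0],[0,0,0]],[15,[-0.9,21,0],[0,0,0]],[15,[-1.3,29,0],[0,0,0]],[15,[-1.6,37,0],[0,0,0]],[15,[-2,45,0],[0,0,0]],[15,[-2.3,53,0],[0,0,0]],[15,[-2.6,60,0],[0,0,0]],[15,[-2.8,65,0],[0,0,0]],[15,[-3,69,0],[0,0,0]],[15,[-3.2,73,0],[0,0,0]],[15,[-3.3,77,0],[0,0,0]],[15,[-3.5,81,0],[0,0,0]],[15,[-3.7,84,0],[0,0,0]],[15,[-3.8,86.5,0],[0,0,0]],[15,[-3.9,88.5,0],[0,0,0]],[15,[-3.9,89.8,0],[0,0,0]],[15,[-3.9,89.8,0],[0,0,0]],[15,[-3.9,89.8,0],[0,0,0]]]'

```text
time_s: 46.25
eef_pos: [421.6, 95.7, 79.8]
ee_rot: [0.001, -0.022, 1.0, 0.0]
force: [-2.0, 1.6, 7.7]
grip_width: 0.226
grip_force: 30.8
```

apply_moves --targets '[[85,[0,0,0],[0,0,0]],[85,[0,0,0],[0,0,0]],[85,[0,0,0],[0,0,0]],[85,[0,0,0],[0,0,0]],[85,[0,0,40],[0,0,0]],[85,[0,0,90],[0,0,0]],[85,[0,0,140],[0,0,0]],[85,[0,0,190],[0,0,0]],[85,[0,0,214],[0,0,0]],[85,[0,0,214],[0,0,0]],[85,[0,0,214],[0,0,0]]]'

```text
time_s: 47.35
eef_pos: [421.2, 95.4, 292.5]
ee_rot: [-0.0, -0.022, 1.0, -0.0]
force: [0.3, 0.1, -0.6]
grip_width: 0.997
grip_force: 0.0
```

```bash
python3 - <<'E'
from h import *
s=ctrl.sense();print(s['eef_pos'],s['time_s'])
i=camera_info('wrist');im,d=capture('wrist')
cv2.imwrite('pics/w8.png',cv2.resize(im[140:310,20:330],None,fx=2.5,fy=2.5,interpolation=cv2.INTER_CUBIC))
f=192/np.tan(np.radians(i['vfov'])/2)
vv,uu=np.mgrid[0:384,0:512]; px=np.c_[uu.ravel(),vv.ravel()]
o,r=ray(i,f,px); P=(o+r*d.ravel()[:,None]).reshape(384,512,3); P[d==0]=np.nan
m=(P[...,2]>108)&(P[...,2]<118)&(np.abs(P[...,0]-421)<30)&(np.abs(P[...,1]-95)<30)
print('handle',m.sum(),cv2.minEnclosingCircle(P[m][:,:2].astype(np.float32)))
i,f=cam('top'); im,d=capture('top'); h=cv2.cvtColor(im,cv2.COLOR_BGR2HSV)
m=((h[...,0]>45)&(h[...,0]<80)&(h[...,1]>120)).astype(np.uint8)
for c in cv2.findContours(m,0,1)[0]:
    if cv2.contourArea(c)>20: print('green',cv2.minEnclosingCircle(onz(i,f,c[:,0],58)[:,:2].astype(np.float32)))
E
```

```text
[421.2170312   95.38864408 292.50245499] 47.35
handle 297 ((420.9924011230469, 95.31019592285156), 10.52190113067627)
green ((541.4249267578125, 281.8529968261719), 25.737932205200195)
green ((634.583740234375, 285.0052490234375), 11.670286178588867)
green ((648.5650024414062, -286.3002624511719), 14.163305282592773)
```

View pics/w8.png

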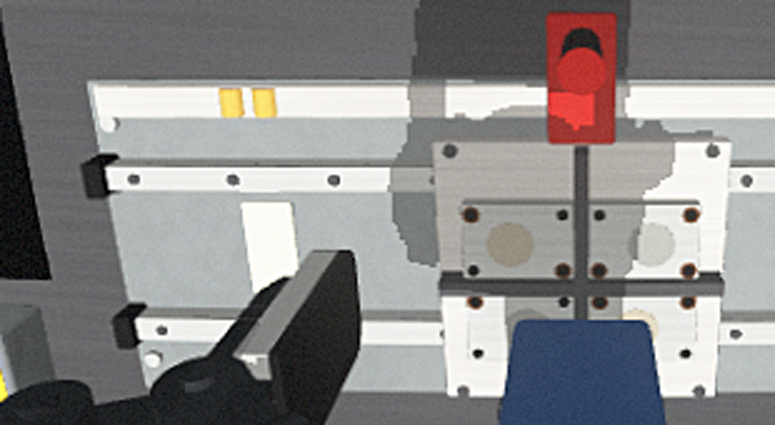

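Plates a and b are plainly flush, c and d are partly hidden under the head, and the pallet has moved 189.9 mm, so it is in the marking detent. Next is the button at (648.6,-286.3).

apply_moves --targets '[[40,[5,-40,0],[0,0,0]],[0,[15,-85,0],[0,0,0]],[0,[35,-130,-10],[0,0,0]],[0,[60,-172,-20],[0,0,0]],[0,[90,-210,-40],[0,0,0]],[0,[120,-248,-60],[0,0,0]],[0,[150,-286,-80],[0,0,0]],[0,[178,-320,-110],[0,0,0]],[0,[205,-355,-140],[0,0,0]],[0,[225,-380,-170],[0,0,0]],[0,[227,-382,-200],[0,0,0]],[0,[227,-382,-222],[0,0,0]],[0,[227,-382,-222],[0,0,0]],[0,[227,-382,-222],[0,0,0]]]'

```text
time_s: 48.85
eef_pos: [648.3, -286.4, 70.9]
ee_rot: [-0.0, -0.022, 1.0, 0.0]
force: [0.3, -0.2, 0.8]
grip_width: -0.002
grip_force: 0.0
```

apply_moves --targets '[[0,[0,0,-7],[0,0,0]],[0,[0,0,-12],[0,0,0]],[0,[0,0,-15],[0,0,0]],[0,[0,0,-17],[0,0,0]],[0,[0,0,-17],[0,0,0]],[0,[0,0,-17],[0,0,0]]]'

```text
time_s: 49.45
eef_pos: [649.0, -286.7, 56.5]
ee_rot: [0.001, -0.023, 1.0, -0.001]
force: [-2.5, 1.5, 12.7]
grip_width: 0.0
grip_force: 6.1
```

apply_moves --targets '[[0,[0,0,-1],[0,0,0]],[0,[0,0,-2],[0,0,0]],[0,[0,0,-2],[0,0,0]]]'

```text
time_s: 49.75
eef_pos: [649.1, -286.8, 56.3]
ee_rot: [0.001, -0.023, 1.0, -0.001]
force: [-7.2, 5.6, 22.2]
grip_width: 0.004
grip_force: 11.4
```

```bash
python3 - <<'E'
from h import *
print(ctrl.sense()['force'],ctrl.sense()['eef_pos'])
im,d=capture('wrist'); cv2.imwrite('pics/w9.png',im)
E
```

```text
[-7.16505174  5.55767691 22.20179171] [ 649.05130538 -286.8165291    56.2681051 ]
```

View pics/w9.png

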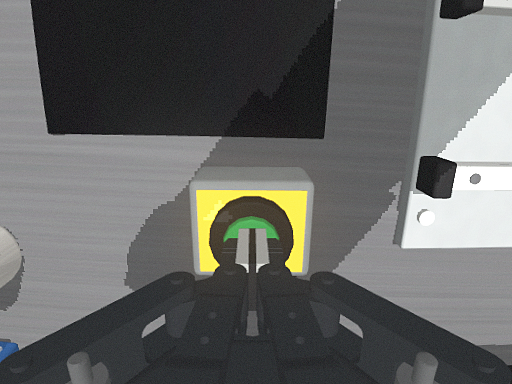

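The closed fingertips are over the green cap inside its black collar, around (251,240), and they may be catching the collar. I'll lift and measure the heights.

apply_moves --targets '[[0,[0,0,20],[0,0,0]],[0,[0,0,65],[0,0,0]],[0,[-30,0,110],[0,0,0]],[0,[-30,0,110],[0,0,0]],[0,[-30,0,110],[0,0,0]]]'

```text
time_s: 50.3
eef_pos: [618.3, -286.8, 163.5]
ee_rot: [0.001, -0.022, 1.0, -0.001]
force: [-0.2, -0.3, -0.0]
grip_width: -0.001
grip_force: 0.0
```

```bash
python3 - <<'E'
from h import *
i=camera_info('wrist');im,d=capture('wrist'); cv2.imwrite('pics/w10.png',im)
print(ctrl.sense()['eef_pos'])
f=192/np.tan(np.radians(i['vfov'])/2)
vv,uu=np.mgrid[0:384,0:512]; px=np.c_[uu.ravel(),vv.ravel()]
o,r=ray(i,f,px); P=(o+r*d.ravel()[:,None]).reshape(384,512,3)
h=cv2.cvtColor(im,cv2.COLOR_BGR2HSV)
g=(h[...,0]>45)&(h[...,0]<85)&(h[...,1]>100)&(np.hypot(P[...,0]-649,P[...,1]+287)<40)
print('green z pct',np.percentile(P[g][:,2],[5,25,50,75,95]),g.sum())
t=g&(P[...,2]>np.percentile(P[g][:,2],50)-1.5)
print('top circle',cv2.minEnclosingCircle(P[t][:,:2].astype(np.float32)))
b=(h[...,2]<70)&(np.hypot(P[...,0]-649,P[...,1]+287)<24)&(P[...,2]<75)&(P[...,2]>35)
print('collar z',np.percentile(P[b][:,2],[5,25,50,75,95]),b.sum(),cv2.minEnclosingCircle(P[b][:,:2].astype(np.float32)))
E
```

```text
[ 618.16281152 -286.42934993  161.64064562]
green z pct [57.847978   63.01367913 63.75876253 64.29229748 64.9358485 ] 691
top circle ((648.2421875, -287.62335205078125), 14.46180534362793)
collar z [49.88089274 53.2659058  53.87268108 54.3945392  55.12525187] 674 ((647.6337890625, -286.9745178222656), 22.68617820739746)
```

View pics/w10.png

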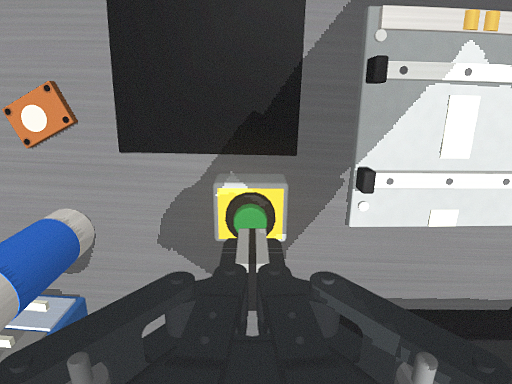

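The button cap top is at about 62 mm and the collar at about 52 mm, so stopping at 56.3 mm was a full 6 mm press. Now back to the handle.

apply_moves --targets '[[20,[-25,25,30],[0,0,0]],[50,[-55,60,70],[0,0,0]],[85,[-90,95,90],[0,0,0]],[85,[-125,130,90],[0,0,0]],[85,[-155,165,90],[0,0,0]],[85,[-180,205,90],[0,0,0]],[85,[-195,250,90],[0,0,0]],[85,[-197,295,90],[0,0,0]],[85,[-197,340,90],[0,0,0]],[85,[-197,375,90],[0,0,0]],[85,[-197,382,60],[0,0,0]],[85,[-197,382,15],[0,0,0]],[85,[-197,382,-30],[0,0,0]],[85,[-197,382,-65],[0,0,0]],[85,[-197,382,-83],[0,0,0]],[85,[-197,382,-83],[0,0,0]]]'

```text
time_s: 51.95
eef_pos: [419.4, 95.7, 75.9]
ee_rot: [-0.004, -0.023, 1.0, 0.0]
force: [-0.3, 0.4, 0.3]
grip_width: 0.994
grip_force: 0.0
```

apply_moves --targets '[[15,[0,0,0],[0,0,0]],[15,[0,0,0],[0,0,0]],[15,[0,0,0],[0,0,0]],[15,[0,0,0],[0,0,0]],[15,[0,0,0],[0,0,0]],[15,[0,0,0],[0,0,0]]]' --squeeze 30

```text
time_s: 52.55
eef_pos: [421.6, 95.5, 79.6]
ee_rot: [0.0, -0.022, 1.0, 0.0]
force: [-2.0, 1.2, 6.4]
grip_width: 0.224
grip_force: 29.1
```

apply_moves --targets '[[15,[-0.1,1.5,0],[0,0,0]],[15,[-0.2,4,0],[0,0,0]],[15,[-0.3,7,0],[0,0,0]],[15,[-0.4,10,0],[0,0,0]],[15,[-0.6,13,0],[0,0,0]],[15,[-0.7,16,0],[0,0,0]],[15,[-0.9,20,0],[0,0,0]],[15,[-1.1,25,0],[0,0,0]],[15,[-1.3,31,0],[0,0,0]],[15,[-1.7,38,0],[0,0,0]],[15,[-2,46,0],[0,0,0]],[15,[-2.4,54,0],[0,0,0]],[15,[-2.7,62,0],[0,0,0]],[15,[-3.1,70,0],[0,0,0]],[15,[-3.4,78,0],[0,0,0]],[15,[-3.8,86,0],[0,0,0]],[15,[-4.1,93,0],[0,0,0]],[15,[-4.3,98,0],[0,0,0]],[15,[-4.4,100,0],[0,0,0]],[15,[-4.4,100,0],[0,0,0]]]'

```text
time_s: 54.55
eef_pos: [417.2, 195.8, 79.6]
ee_rot: [0.0, -0.023, 1.0, 0.0]
force: [-1.1, 0.6, 5.9]
grip_width: 0.225
grip_force: 30.0
```

apply_moves --targets '[[15,[-0.1,2,0],[0,0,0]],[15,[-0.3,7,0],[0,0,0]],[15,[-0.6,14,0],[0,0,0]],[15,[-0.9,21,0],[0,0,0]],[15,[-1.3,29,0],[0,0,0]],[15,[-1.6,37,0],[0,0,0]],[15,[-2,45,0],[0,0,0]],[15,[-2.3,53,0],[0,0,0]],[15,[-2.6,60,0],[0,0,0]],[15,[-2.8,65,0],[0,0,0]],[15,[-3,69,0],[0,0,0]],[15,[-3.2,73,0],[0,0,0]],[15,[-3.3,77,0],[0,0,0]],[15,[-3.5,81,0],[0,0,0]],[15,[-3.7,84,0],[0,0,0]],[15,[-3.8,86.5,0],[0,0,0]],[15,[-3.9,88.5,0],[0,0,0]],[15,[-3.9,89.8,0],[0,0,0]],[15,[-3.9,89.8,0],[0,0,0]],[15,[-3.9,89.8,0],[0,0,0]]]'

```text
time_s: 56.55
eef_pos: [413.3, 285.6, 79.6]
ee_rot: [0.0, -0.022, 1.0, 0.0]
force: [-2.2, 2.2, 4.9]
grip_width: 0.222
grip_force: 30.4
```

apply_moves --targets '[[85,[0,0,0],[0,0,0]],[85,[0,0,0],[0,0,0]],[85,[0,0,0],[0,0,0]],[85,[0,0,0],[0,0,0]],[85,[0,0,40],[0,0,0]],[85,[0,0,90],[0,0,0]],[85,[0,0,140],[0,0,0]],[85,[0,0,190],[0,0,0]],[85,[0,0,214],[0,0,0]],[85,[0,0,214],[0,0,0]],[85,[0,0,214],[0,0,0]]]'

```text
time_s: 57.65
eef_pos: [412.9, 285.1, 292.5]
ee_rot: [-0.0, -0.022, 1.0, -0.0]
force: [-0.6, -0.6, 0.3]
grip_width: 0.999
grip_force: 0.0
```

```bash
python3 - <<'E'
from h import *
i=camera_info('wrist');im,d=capture('wrist')
s=ctrl.sense();print(s['eef_pos'],s['time_s'])
cv2.imwrite('pics/w11.png',cv2.resize(im[140:310,170:330],None,fx=3.5,fy=3.5,interpolation=cv2.INTER_CUBIC))
f=192/np.tan(np.radians(i['vfov'])/2)
vv,uu=np.mgrid[0:384,0:512]; px=np.c_[uu.ravel(),vv.ravel()]
o,r=ray(i,f,px); P=(o+r*d.ravel()[:,None]).reshape(384,512,3); P[d==0]=np.nan
m=(P[...,2]>108)&(P[...,2]<118)&(np.abs(P[...,0]-413)<30)&(np.abs(P[...,1]-285)<30)
print('handle',m.sum(),cv2.minEnclosingCircle(P[m][:,:2].astype(np.float32)))
E
```

```text
[412.7442442  285.02046283 291.73259559] 57.7
handle 293 ((412.59063720703125, 285.3192443847656), 10.4298677444458)
```

View pics/w11.png

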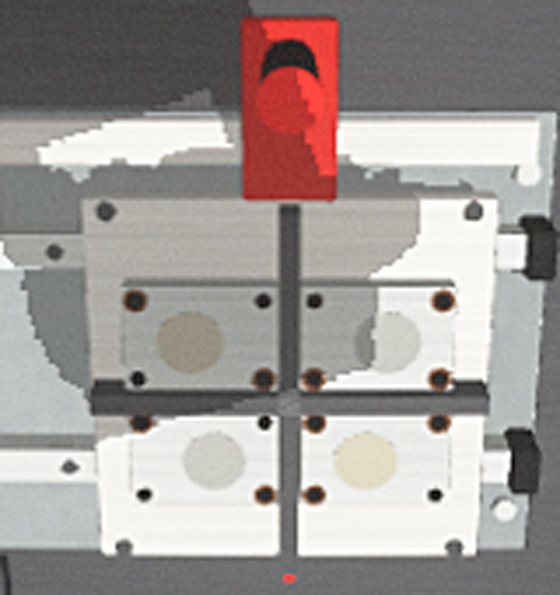

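The four plates are still flush and the handle is at (412.6,285.3), another 190 mm along, so the pallet is in the outfeed detent. I'm handing in.

```bash
python3 -c "
from rig import ctrl
print(ctrl.finish_job())"
```

```text
the job is handed in; nothing more can be done
None
```

I handed the job in after about 58 s of robot time. All four plates look flush in their own nests, the start button was pressed at marking, and the pallet measures 380 mm from load, which puts it in the outfeed detent; the hand-in gave no pass/fail verdict.

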